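Bring the housing to the leak-test station and open the air valve

ROBOT

A 6-joint arm with a two-finger parallel gripper is mounted at the origin on the work surface. World frame = base frame: x ahead of the robot, y to its left, z up, the work surface at z = 0. Lengths are in mm, angles in rad, forces in N, time in s.
With the tool pointing down it reaches from about 400 to 925 mm from the base axis. Payload 12.5 kg.
Tool frame: the origin (TCP) lies midway between the tips of the shut fingers; the grasp point (between the pads) lies 19 mm behind it; z points along the fingers, y is the line along which they close (so a half turn about z gives the same grasp; the last joint's range is limited). The gripper opens to 95 mm and grips with 3 to 60 N. Pads are 20 mm wide; open, the fingers measure 119 mm over their backs; the gripper's body (75 mm by 180 mm) begins 59 mm behind the grasp point.
Start: joints at [-0.106, 0.491, 1.559, -0, 1.092, -0.106], TCP at [625.02, 0.021, 187.961] pointing down, gripper open.
Joint ranges: [-3.1, 3.1], [-0.84, 2.19], [0.05, 2.79], [-1.13, 4.28], [0.06, 2.93], [-2.69, 2.69]. Speed limits (rad/s): [2.22, 2.22, 2.79, 3.14, 3.14, 3.14].

INTERFACE

Orientations are given as [roll, pitch, yaw] about the fixed x, y, z axes, in that order (R = Rz(yaw) Ry(pitch) Rx(roll)).
In Python, from cell import env gives the robot as it stands.
- The arm moves only by the shell command python3 -m inch 'ROWS'. ROWS is JSON, a list of rows, each a list of 7 numbers: the turn, a rotation vector about the tool's x, y, z in rad, then the shift along the tool's x, y, z in cm, then the closure, from -1 (fully open) to 1 (shut). A call has 1 to 20 rows; each row shifts and turns the commanded pose from where the row before left it, along the tool's axes as they then stand; what a row does not reach is not made up. A row lasts 1/8 s, in which the tool goes at most 62.5 mm and 10.7 degrees, less where a joint would pass 70% of its speed; a pose out of reach is approached as far as the arm can. A call with a gripper value outside its range is refused whole. The fingers move at their own pace and stop on an object; the grip force is fixed at half the most. Time passes only in rows, so rows that do not move let the fingers close. It gives the time, the measured TCP pose, the force, the opening and the grip force at its end, in the units of the state.
- env.state(): the state, without advancing time (a new reading comes with each control period).
- env.read_camera(name): name is "scene" or "side" or "wrist"; returns a dict with "img" (400x640x3 uint8, red, green, blue), "depth" (400x640 float32, mm along the optical axis (not along the pixel's ray), 0 where there is no reading), "fx", "fy", "cx", "cy" (pixels), "position" and "orientation" of the camera in the world. Camera axes: x right, y down, z forward; pixel columns grow to the right and rows downward; lengths in mm; the calibration is good to about 2 mm. The wrist camera is an equidistant fisheye: a pixel r from the principal point sees the ray r / f radians off the axis. A picture is of the moment at which its call begins.
- env.job_done(): hands the job in; it is judged then, once.
Trained networks look in a picture, given as the dict that the camera call returned (one of the last four; its "shot" number tells which), for a name from the list of things; names that differ only in an ending like _2 or _b are one class to them, and where a whole thing is asked for, a point or a joint stands for the part that bears it (a point fixed in the world has none). Each returns a list of dicts, best first, with "score" (0 to 1); they miss things now and then, are a little off and sometimes report something else, mostly with a low value. They report only what shows in the picture. A call takes as long as a camera call. They do not tell look-alikes from the thing itself.
- env.find_in(picture, target): "centre" ([x, y, z] in mm, in the coordinates of the camera as it stood for that picture, good to about 4 mm: the middle of the surface that is visible of it).
- env.trace(picture, target): "mask" (400x640 bool, what is visible of it).
The state is a dict: "t": time; "joints": joint angles; "qvel": joint speeds; "tau": joint torques, N m; "eef_pos": TCP position; "tcp_rot": TCP orientation; "ft_force": force on the tool from outside, world axes, zero at the start; "moment": the same for the moment, N m; "opening": opening from 0.0 (shut) to 1.0 (fully open); "grip_force": force on a finger pad.
Only numpy, scipy, OpenCV 4.12 (cv2) and the standard library are available. Lean on these libraries where they do the work, as an engineer would, in place of code of your own. Each camera call takes 0.05 s, during which the arm holds its last target. There are 200 camera calls.

TASK

Slide the compressor housing across the bench, without lifting or tipping it, from the square loading outline to the round test station so that its foot lies wholly inside the black ring. Then open the air valve fully by swinging its long lever round to the open stop, in line with the pipe. Leave the small tee-handled valve and the other things on the bench alone.

Things in the scene. Friction and masses are not known exactly. Their poses are not given: they have to be found in the camera images.
- housing: loose aluminium compressor housing, 0.6 kg, on a round foot 120 mm in diameter, 12 mm thick; above it a body 112 mm across up to 34 mm height, then an upright round neck 54 mm in diameter from 36 to 75 mm height (its top). An outlet tube 22 mm thick, 25 mm above the bench, lies 40 mm out on its +x side and ends 73 mm along +y. Origin: centre of the foot's underside; z up
- test_mark: the test station: a round steel plate inlaid flush in the bench (nothing to bump into), 150 mm in diameter, edged by a 9 mm wide black ring, small dark air hole at its centre. Origin: its centre, on the bench surface
- load_mark: the loading place: a square black outline flush in the bench, 150 mm inside, 168 mm outside. Origin: its centre. The housing starts here
- manifold: fixed air manifold: base plate 250 x 90 mm, 12 mm thick, and a level steel pipe (25 mm thick, top 59 mm above the bench, end elbows 66 mm) along its x axis with two brass valves (larger one's top 71 mm high). Origin: on the bench under the long lever's hinge; the plate runs from x = -85 mm (end nearer the robot) to +165 mm
- supply_lever (a joint): angle of the long lever of the air valve, rad: 0 = closed stop (lever square across the pipe, along the manifold's +y), 1.571 = open stop (lever over the pipe, along the manifold's -x, towards the robot). It opens anticlockwise seen from above and stays where it is left; about 3 N at the black grip moves it
- supply_axis (a point): point on the lever's vertical hinge axis, at the lever's mid-height, 98 mm above the bench. The lever is a level bar 122 mm long from here: steel, 20 mm wide, 6 mm thick near the hinge; from 44 mm outward a black rubber grip 22 mm wide, 14 mm thick
- supply_end (a point): middle of the lever's free end, 122 mm from the hinge axis, same height
- tee_end (a point): one end of the small steel tee handle (56 mm long, 86 mm above the bench) of the second, smaller valve on the same pipe, 100 mm behind the long lever's hinge; not to be turned
- bottle: white plastic cleaner bottle, 60 mm across, 150 mm tall, upright; bystander. Origin: centre of its underside
- plug_gauge: steel plug gauge standing upright, 44 mm across, 85 mm tall; bystander. Origin: centre of its underside
- spacer_ring: aluminium ring lying flat, 68 mm outside, 22 mm tall; bystander. Origin: centre of its underside
- grease_jar: grey plastic jar with black lid, 68 mm across, 65 mm tall; bystander. Origin: centre of its underside
- wrench: steel spanner lying on the bench; bystander. Origin: centre of its underside
- screwdriver: screwdriver with a black handle lying on the bench; bystander. Origin: centre of its underside
Things that resemble listed ones, but are neither listed nor needed, are in the scene too. Several things look just like the housing: the one meant starts farthest to the robot's right.

How it is judged:
By the outcome, as a careful person would: the job done as asked, in the order asked, and still so for the second after the job is handed in, with the robot touching nothing.
It also fails if it takes over 59 s, if anything falls off the work surface, if the arm or the gripper's body presses on something with over 40 N, if the wrist force passes 120 N, or if a joint passes its speed limit or range.

## Working session

There is one attempt and no reset: what is moved stays moved. The work goes in short steps, Python scripts to look and compute and a shell command to move; the robot and the scene stay as the last step left them, time stands still between calls to the robot, and variables do not carry over. Pictures are saved under pics/ and viewed, at most 10 in all, crops included, and the job is handed in when it is done.

```bash
ls; mkdir -p pics
cat > h.py <<'E'
import numpy as np, cv2
from cell import env
from scipy.spatial.transform import Rotation as R
def rot(o):
    o=np.array(o,float)
    return o if o.shape==(3,3) else R.from_euler('xyz',o).as_matrix()
def w(c,p): return rot(c["orientation"])@np.array(p)+np.array(c["position"])
def cloud(c):
    v,u=np.mgrid[0:400,0:640]; d=c["depth"]
    p=np.stack([(u-c["cx"])/c["fx"]*d,(v-c["cy"])/c["fy"]*d,d],-1)
    return p@rot(c["orientation"]).T+np.array(c["position"])
def save(c,n,crop=None,s=1):
    i=c["img"][...,::-1]
    if crop: i=i[crop[1]:crop[3],crop[0]:crop[2]]
    cv2.imwrite("pics/"+n,cv2.resize(i,None,fx=s,fy=s,interpolation=cv2.INTER_CUBIC))
E
python3 - <<'E'
from h import *
for n in("scene","side"):
    c=env.read_camera(n); save(c,n+".png"); print(n,c["position"],c["orientation"],c["fx"])
    for t in["housing","test_mark","load_mark","manifold","supply_lever","supply_axis","supply_end","tee_end","bottle","plug_gauge","spacer_ring","grease_jar","wrench","screwdriver"]:
        for r in env.find_in(c,t)[:5]:
            p=np.array(r["centre"]); print(t,round(r["score"],2),w(c,p).round(0),(p[:2]/p[2]*c["fx"]+[c["cx"],c["cy"]]).round())
print(env.state())
E
```

```text
pics
scene [1153.66802785   55.11260652 1051.52687942] [-2.55950082e+00  9.67210029e-04  1.63434814e+00] 378.32500319995927
housing 0.81 [ 318. -201.   34.] [252. 157.]
housing 0.65 [348. 160.  30.] [356. 170.]
housing 0.62 [ 543. -266.   34.] [221. 211.]
test_mark 0.9 [553. -44.   3.] [292. 222.]
load_mark 0.93 [ 564. -259.   -5.] [225. 223.]
manifold 0.68 [599. 234.  30.] [381. 236.]
supply_lever 0.61 [546. 283. 102.] [401. 209.]
supply_axis 0.91 [543. 286. 104.] [402. 208.]
supply_end 0.85 [544. 286. 106.] [402. 208.]
tee_end 0.51 [654. 245.  93.] [389. 243.]
bottle 0.78 [771.  33.  97.] [312. 277.]
plug_gauge 0.76 [698. -57.  35.] [282. 259.]
spacer_ring 0.61 [542. 284. 107.] [401. 208.]
spacer_ring 0.49 [664.  45.  21.] [318. 253.]
grease_jar 0.6 [342. 446.  58.] [443. 167.]
screwdriver 0.5 [ 393. -447.   23.] [178. 172.]
screwdriver 0.43 [599. 230.  28.] [380. 236.]
side [  64.07776284 -671.46487034  849.74092421] [-2.3153901  -0.01096327 -0.61287123] 367.1537982870436
housing 0.9 [ 284. -223.   30.] [287. 301.]
housing 0.71 [ 503. -291.   34.] [372. 277.]
housing 0.7 [311. 135
[... 747 characters left out ...]
1. -457.   21.] [378. 358.]
{'t': 1.5, 'joints': array([-1.05584927e-01,  4.90912318e-01,  1.55893453e+00,  1.21114042e-05,
        1.09169003e+00, -1.05583791e-01]), 'qvel': array([ 0.00025058, -0.0006315 ,  0.00137074, -0.00069484, -0.00024096,
       -0.00178082]), 'tau': array([ 1.78919663e-06, -6.12464976e+01, -2.58433020e+01,  6.93143927e-02,
        4.46064770e-02, -7.56549127e-06]), 'eef_pos': array([6.25005008e+02, 3.48397337e-02, 1.87941377e+02]), 'tcp_rot': array([ 3.14153606e+00, -4.81044771e-06,  1.57078961e+00]), 'ft_force': array([ 0.82223818, -0.93251642,  0.67402118]), 'moment': array([-0.00326069,  0.02472458, -0.00242368]), 'grip_force': 0.0, 'opening': 0.9989604681185623}
```

View pics/scene.png

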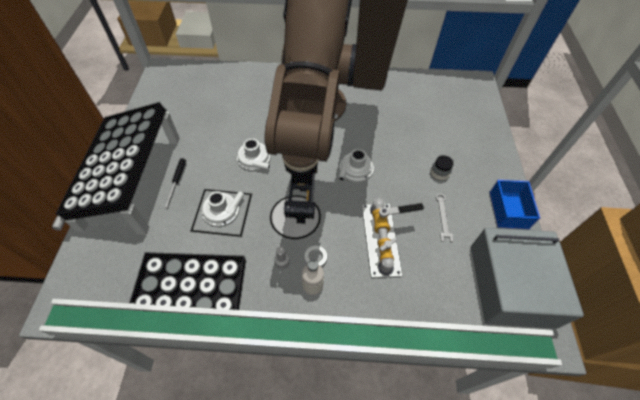

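View pics/side.png

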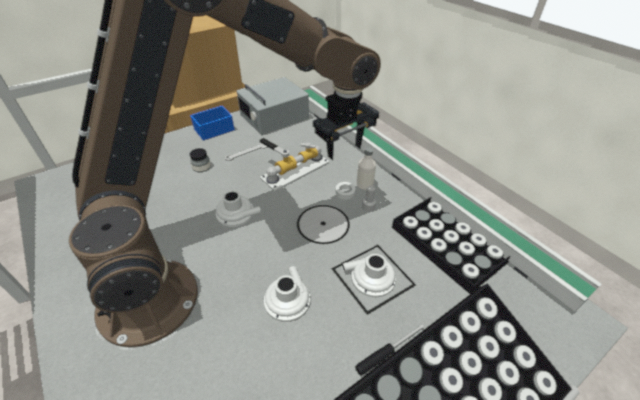

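The scene view shows three look-alikes: (252,157), (356,170) and (220,208). The one inside the square outline, (220,208), is farthest to the robot's right, which is -y, so it is the housing. The test ring is at (295,217). The lever points right from its hinge at about (380,208), with its grip at (408,208). The plug gauge is at (281,257), the ring at (318,254) and the bottle at (313,275).

```bash
cat > m.py <<'E'
from h import *
def circ(P):
    A=np.c_[2*P,np.ones(len(P))]; s=np.linalg.lstsq(A,(P**2).sum(1),rcond=None)[0]
    return s[:2].round(1), round(float(np.sqrt(s[2]+s[:2]@s[:2])),1)
def near(P,c,r,z0,z1):
    return P[(np.hypot(P[:,0]-c[0],P[:,1]-c[1])<r)&(P[:,2]>z0)&(P[:,2]<z1)]
E
python3 - <<'E'
from m import *
for n in("scene","side"):
    c=env.read_camera(n); W=cloud(c); ok=c["depth"]>0; P=W[ok]
    print(n)
    Q=near(P,(530,-270),90,55,90); print("neck",len(Q),np.percentile(Q[:,2],[50,95]).round(1),Q.min(0).round(),Q.max(0).round(),cv2.minEnclosingCircle(Q[Q[:,2]>70][:,:2].astype(np.float32)) if (Q[:,2]>70).any() else '')
    Q=near(P,(530,-270),110,5,90); print("all",Q.min(0).round(),Q.max(0).round(),cv2.minEnclosingCircle(near(P,(530,-270),110,3,14)[:,:2].astype(np.float32)))
    Q=near(P,(540,250),140,88,120); print("lever",len(Q),np.median(Q[:,2]),cv2.minAreaRect(Q[:,:2].astype(np.float32)),Q.min(0).round(),Q.max(0).round())
    Q=near(P,(600,230),160,78,90);print("tee",Q.mean(0).round() if len(Q) else 0)
    for t in("test_mark","load_mark"):
        for r in env.trace(c,t)[:1]:
            m=r["mask"]&ok; g=c["img"].mean(-1); bl=m&(g<60)&(abs(W[...,2])<8)
            print(t,m.sum(),bl.sum(),circ(W[bl][:,:2]),cv2.minEnclosingCircle(W[m&(abs(W[...,2])<8)][:,:2].astype(np.float32)),cv2.minAreaRect(W[bl][:,:2].astype(np.float32)))
    for nm,cc in(("gauge",(690,-63)),("ring",(668,38)),("bottle",(760,28))):
        Q=near(P,cc,55,8,200); print(nm,Q.min(0).round(),Q.max(0).round())
    if n=="side": save(c,"c1.png",(320,210,460,320),5)
E
```

```text
scene
neck 255 [73.9 77.4] [ 497. -305.   55.] [ 551. -253.   80.] ((523.9591674804688, -280.2711181640625), 27.991369247436523)
all [ 427. -379.    5.] [ 605. -196.   80.] ((531.3012084960938, -270.5168762207031), 109.67686462402344)
lever 418 101.78200546390929 ((576.45458984375, 258.8472900390625), (92.22161865234375, 198.81097412109375), 51.060726165771484) [518. 219.  88.] [677. 351. 112.]
tee [649. 240.  87.]
test_mark 1144 117 (array([526.8, -36.1]), 79.7) ((528.168212890625, -36.925682067871094), 84.54815673828125) ((530.4357299804688, -7.347816467285156), (105.81732940673828, 164.737548828125), 81.99382781982422)
load_mark 1083 18 (array([ 521.4, -279.5]), 99.6) ((527.133056640625, -276.28802490234375), 113.00099182128906) ((564.5159301757812, -238.16539001464844), (111.00343322753906, 220.63023376464844), 42.700599670410156)
gauge [674. -82.   8.] [714. -41.  89.]
ring [639.   7.   8.] [702.  71.  26.]
bottle [735.   5.   8.] [788.  65. 153.]
side
neck 361 [75.3 78. ] [ 494. -307.   55.] [ 548. -253.   79.] ((521.8925170898438, -279.2560729980469), 27.642885208129883)
all [ 439. -370.    5.] [ 634. -199.   79.] ((530.1055297851562, -270.02044677734375), 109.89556884765625)
lever 244 102.38636769954525 ((573.1673583984375, 257.23516845703125), (94.26404571533203, 200.75721740722656), 51.34288024902344) [516. 215.  88.] [673. 350. 114.]
tee [616. 234.  86.]
test_mark 1645 65 (array([523.7, -29.6]), 71.7) ((527.5492553710938, -32.83020782470703), 87.01095581054688) ((525.6915283203125, -11.429710388183594), (162.19871520996094, 113.9099349975586), 3.85408353805542)
load_mark 1466 44 (array([ 525.4, -272. ]), 96.7) ((526.0678100585938, -275.560791015625), 115.20088958740234) ((484.0876159667969, -311.4554443359375), (109.89718627929688, 218.27906799316406), 40.94525146484375)
gauge [668. -83.   8.] [710. -41.  89.]
ring [636.   5.   8.] [704.  73.  28.]
bottle [724.   3.   8.] [779.  57. 153.]
```

View pics/c1.png

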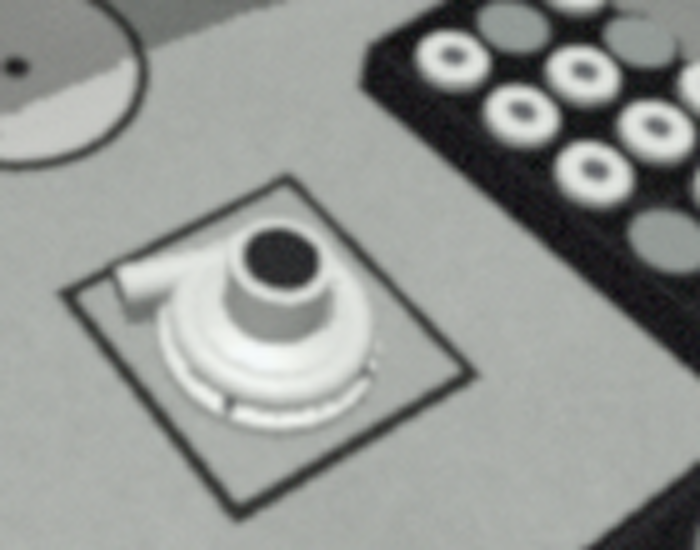

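The crop confirms the choice: the housing with its hollow neck stands inside the square outline, with its outlet tube pointing up and left. The air hole of the ring is at crop (15,67), which is side pixel (323,223.4). I move above the neck now.

```bash
python3 -m inch '[[0,0,0,-4,-1.46,0,-1],[0,0,0,-4,-1.46,0,-1],[0,0,0,-4,-1.46,0,-1],[0,0,0,-4,-1.46,0,-1],[0,0,0,-4,-1.46,0,-1],[0,0,0,-4,-1.46,0,-1],[0,0,0,-4,-1.44,0,-1],[0,0,0,0,0,0,-1]]'
python3 - <<'E'
from m import *
from scipy.ndimage import center_of_mass
for n in("scene","side"):
    c=env.read_camera(n); W=cloud(c); ok=c["depth"]>0; P=W[ok]; g=c["img"].mean(-1).astype(float)
    v,u=np.mgrid[0:400,0:640]; ray=np.stack([(u-c["cx"])/c["fx"],(v-c["cy"])/c["fy"],np.ones_like(g)],-1)@rot(c["orientation"]).T
    o=np.array(c["position"]); G=o+ray*(-o[2]/ray[...,2])[...,None]   # pixel on z=0
    d=np.hypot(G[...,0]-528,G[...,1]+35)
    ring=(d>60)&(d<100)&(g<70)&(W[...,2]<10); print(n,"ring",ring.sum(),circ(G[ring][:,:2]),cv2.minAreaRect(G[ring][:,:2].astype(np.float32)))
    hole=(d<15); wt=np.clip(np.median(g[hole])-15-g[hole],0,None); print("hole",(G[hole]*wt[:,None]).sum(0)/wt.sum(),np.median(g[hole]),g[hole].min())
    Q=near(P,(540,270),120,90,120); Q=Q[(Q[:,0]<590)]
    l=Q[Q[:,1]>270]; a=np.polyfit(l[:,1],l[:,0],1); print("lever x=a*y+b",a,"yr",Q[:,1].min(),Q[:,1].max(),"z",np.percentile(l[:,2],[5,50,95]).round(1),len(l))
    for cc in[(560,230)]:
        Q=near(P,cc,40,66,82);print("valve",len(Q),Q.mean(0).round(1) if len(Q) else '')
    b=P[(P[:,2]>8)&(P[:,2]<16)&(P[:,0]>430)&(P[:,0]<760)&(P[:,1]>150)&(P[:,1]<300)]; print("plate",cv2.minAreaRect(b[:,:2].astype(np.float32)))
    if n=="scene": save(c,"c2.png",(340,170,460,290),5)
E
```

```text
t: 2.8
eef_pos: [522.1, -282.2, 187.9]
tcp_rot: [3.142, 0.0, 1.568]
ft_force: [0.1, -0.1, 1.1]
opening: 0.998
grip_force: 0.0
scene ring 136 (array([526.3, -36.2]), 80.1) ((525.8563232421875, -34.906494140625), (162.572265625, 153.9037628173828), 2.9216392040252686)
hole [525.59265564 -35.80367919   0.        ] 103.0 26.333333333333332
lever x=a*y+b [-2.25801704e-01  6.09501271e+02] yr 218.91780082434195 350.10339469925117 z [ 94.9 103.4 106.5] 207
valve 75 [567.1 231.5  69.8]
plate ((596.2494506835938, 236.38015747070312), (249.88943481445312, 90.60215759277344), 5.465973377227783)
side ring 77 (array([528.4, -33.7]), 79.7) ((470.6906433105469, -30.419944763183594), (146.22190856933594, 47.252681732177734), 86.4671401977539)
hole [ 5.28186641e+02 -3.23098968e+01 -1.18130270e-14] 126.33333333333333 35.333333333333336
lever x=a*y+b [-2.37333545e-01  6.06337793e+02] yr 217.6472597975751 351.54961846770175 z [ 96.  104.5 107.8] 117
valve 89 [553.2 228.4  70.5]
plate ((593.885986328125, 235.66067504882812), (250.33502197265625, 92.93972778320312), 5.549294948577881)
```

View pics/c2.png

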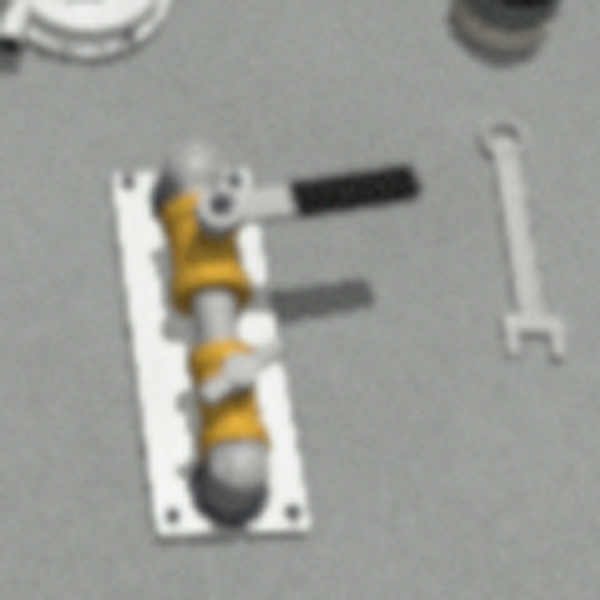

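The crop shows the lever running from its hinge at crop (222,203) to its end at (418,180), squarely across the pipe. The tee handle is at (240,370). Next I descend and grip the neck.

```bash
python3 -m inch '[[0,0,0,0.1,0.05,3,-1],[0,0,0,0.1,0.05,3,-1],[0,0,0,0,0,3,-1],[0,0,0,0,0,2.5,-1],[0,0,0,0,0,1.7,-1],[0,0,0,0,0,1.0,-1],[0,0,0,0,0,0,-1],[0,0,0,0,0,0,1],[0,0,0,0,0,0,1],[0,0,0,0,0,0,1],[0,0,0,0,0,0,1],[0,0,0,0,0,0,1],[0,0,0,0,0,0,1],[0,0,0,0,0,0,1]]'
```

```text
t: 4.65
eef_pos: [523.8, -278.0, 46.0]
tcp_rot: [-3.141, -0.0, 1.571]
ft_force: [-2.4, -0.1, 2.4]
opening: 0.537
grip_force: 30.0
```

```bash
python3 -m inch '[[0,0,0,0.7,0,0,1],[0,0,0,1.4,0.03,0,1],[0,0,0,1.6,0.03,0,1],[0,0,0,1.6,0.03,0,1],[0,0,0,1.6,0.03,0,1],[0,0,0,1.6,0.03,0,1],[0,0,0,1.6,0.03,0,1],[0,0,0,1.6,0.03,0,1],[0,0,0,1.6,0.03,0,1],[0,0,0,1.6,0.03,0,1],[0,0,0,1.6,0.03,0,1],[0,0,0,1.6,0.03,0,1],[0,0,0,1.6,0,0,1],[0,0,0,1.6,0,0,1],[0,0,0,1.6,0,0,1],[0,0,0,0.9,0,0,1],[0,0,0,0.4,0,0,1],[0,0,0,0,0,0,1],[0,0,0,0,0,0,1]]'
python3 - <<'E'
from m import *
for n in("scene","side"):
    c=env.read_camera(n); P=cloud(c)[c["depth"]>0]
    for z0,z1,r in((6,13,75),(16,34,75)):
        Q=near(P,(527,-36),r,z0,z1); print(n,len(Q),cv2.minEnclosingCircle(Q[:,:2].astype(np.float32)),Q.min(0).round(),Q.max(0).round())
    if n=="side": save(c,"c3.png",(250,150,410,270),5)
E
```

```text
t: 7.02
eef_pos: [527.1, -35.2, 46.0]
tcp_rot: [-3.141, -0.001, 1.57]
ft_force: [0.6, 5.3, 3.1]
opening: 0.536
grip_force: 30.0
scene 115 ((529.92578125, -37.88656997680664), 59.31349182128906) [512. -97.   6.] [587.  20.  13.]
scene 365 ((522.8671264648438, -27.83030891418457), 64.88378143310547) [473. -93.  16.] [583.  27.  34.]
side 106 ((524.1661987304688, -41.62141418457031), 68.65544891357422) [466. -99.   6.] [593.  16.  13.]
side 356 ((513.8690185546875, -35.41366958618164), 64.92542266845703) [470. -92.  16.] [578.  24.  34.]
```

View pics/c3.png

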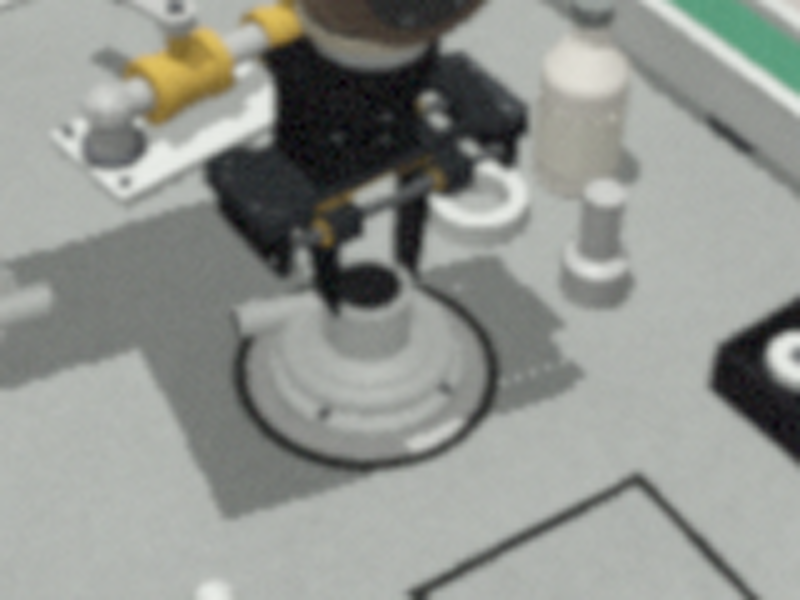

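The crop shows the foot well inside the black ring, with the ring visible all round at about (370,360) and the housing upright. I open and lift.

```bash
python3 -m inch '[[0,0,0,0,0,0,-1],[0,0,0,0,0,0,-1],[0,0,0,0,0,0,-1],[0,0,0,0,0,0,-1],[0,0,0,0,0,0,-1],[0,0,0,0,0,-1,-1],[0,0,0,0,0,-3,-1],[0,0,0,0,0,-4,-1],[0,0,0,0,0,-4,-1],[0,0,0,0,0,-4,-1],[0,0,0,2,0,0,1],[0,0,0,4,0,0,1],[0,0,0,4,0,0,1],[0,0,0,4,0,0,1],[0,0,0,4,0,0,1],[0,0,0,0,0,0,1]]'
python3 - <<'E'
from m import *
for n in("scene","side"):
    c=env.read_camera(n); W=cloud(c); P=W[c["depth"]>0]; g=c["img"].mean(-1)
    Q=near(P,(527,-36),40,66,90); print(n,"neck",len(Q),cv2.minEnclosingCircle(Q[:,:2].astype(np.float32)))
    v,u=np.mgrid[0:400,0:640]; ray=np.stack([(u-c["cx"])/c["fx"],(v-c["cy"])/c["fy"],np.ones_like(g)],-1)@rot(c["orientation"]).T
    o=np.array(c["position"]); G=o+ray*(-o[2]/ray[...,2])[...,None]
    d=np.hypot(G[...,0]-527,G[...,1]+35); ring=(d>72)&(d<90)&(g<75)&(abs(W[...,2])<10); print("ring",ring.sum(),circ(G[ring][:,:2]))
    Q=near(P,(527,-36),75,6,13); print("foot",Q.min(0).round(),Q.max(0).round(),circ(Q[np.hypot(Q[:,0]-527,Q[:,1]+37)>54][:,:2]))
E
```

```text
t: 9.12
eef_pos: [527.0, 146.1, 206.5]
tcp_rot: [3.141, -0.0, 1.574]
ft_force: [-0.2, -0.3, 0.2]
opening: 0.427
grip_force: 0.0
scene neck 223 ((527.9458618164062, -37.40346908569336), 27.691741943359375)
ring 124 (array([526.5, -35.3]), 80.3)
foot [510. -97.   6.] [594.  20.  13.] (array([528. , -37.7]), 57.2)
side neck 211 ((524.2299194335938, -36.50080108642578), 28.191476821899414)
ring 28 (array([528.7, -32.7]), 79.8)
foot [465. -97.   6.] [598.  17.  13.] (array([527.8, -34.6]), 60.7)
```

```bash
python3 -m inch '[[0,0,0,2.7,1.0,0,1],[0,0,0,4,1.1,0,1],[0,0,0,4,1.1,0,1],[0,0,0,4,1.1,0,1],[0,0,0,4,1,0,1],[0,0,0,0,0,0,1],[0,0,0,0,0,3,1],[0,0,0,0,0,3,1],[0,0,0,0,0,3,1],[0,0,0,0,0,2,1],[0,0,0,0,0,1,1],[0,0,0,0,0,0,1]]'
```

```text
t: 10.72
eef_pos: [580.5, 330.1, 85.9]
tcp_rot: [-3.141, 0.0, 1.57]
ft_force: [0.1, 0.9, -0.3]
opening: 0.005
grip_force: 0.0
```

```bash
python3 -m inch '[[0,0,0,0,-1.4,0,1],[0,0,0,0,-1.0,0,1],[0,0,0,-0.1,-1.05,0,1],[0,0,0,-0.1,-1.05,0,1],[0,0,0,-0.3,-0.95,0,1],[0,0,0,-0.3,-0.9,0,1],[0,0,0,-0.45,-0.85,0,1],[0,0,0,-0.5,-0.85,0,1],[0,0,0,-0.6,-0.75,0,1],[0,0,0,-0.65,-0.75,0,1],[0,0,0,-0.75,-0.6,0,1],[0,0,0,-0.8,-0.6,0,1],[0,0,0,-0.85,-0.45,0,1],[0,0,0,-0.85,-0.45,0,1],[0,0,0,0,0,0,1]]'
cat > lev.py <<'E'
from m import *
for n in("scene","side"):
    c=env.read_camera(n); P=cloud(c)[c["depth"]>0]
    Q=near(P,(535,250),150,98,112); Q=Q[Q[:,0]<575]
    tool=np.array(env.state()["eef_pos"]); Q=Q[(Q[:,2]<110)&(np.abs(Q[:,:2]-tool[:2]).max(1)>16)&(np.hypot(Q[:,0]-555,Q[:,1]-232)>35)]
    print(n,len(Q),Q.min(0).round(),Q.max(0).round())
    if len(Q)>8:
        v=Q[:,:2].mean(0)-[555,232]; print("dir deg from hinge",np.degrees(np.arctan2(v[1],v[0]))%360,"line",cv2.fitLine(Q[:,:2].astype(np.float32),cv2.DIST_HUBER,0,.01,.01).ravel().round(3))
save(env.read_camera("scene"),"l%d.png"%(env.state()["t"]*100),(340,150,460,270),4)
print("open = 185.5 deg")
E
python3 lev.py
```

```text
t: 12.6
eef_pos: [463.6, 268.0, 86.0]
tcp_rot: [-3.142, 0.0, 1.57]
ft_force: [1.1, 0.1, -0.1]
opening: 0.001
grip_force: 0.0
scene 192 [519. 264.  98.] [558. 350. 108.]
dir deg from hinge 102.08116628291002 line [ 2.33000e-01 -9.72000e-01  5.39058e+02  3.08857e+02]
side 108 [517. 264.  98.] [556. 349. 109.]
dir deg from hinge 105.59580741640737 line [ 2.31000e-01 -9.73000e-01  5.32856e+02  3.06635e+02]
open = 185.5 deg
```

```bash
ls pics; mv pics/l*.png pics/lv.png
```

```text
c1.png
c2.png
c3.png
l1275.png
scene.png
side.png
```

View pics/lv.png

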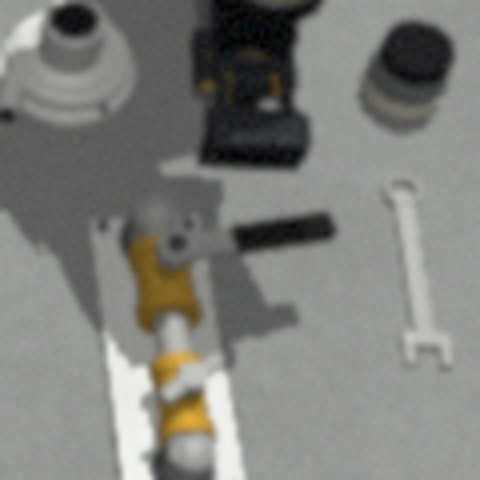

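The crop shows the lever unmoved, with its grip at crop (285,232), while the gripper is already past it at (255,110). I go back to the far side and push in short steps, watching the force.

```bash
python3 -m inch '[[0,0,0,0,0,-3,1],[0,0,0,0,0,-4,1],[0,0,0,0,0,-4,1],[0,0,0,2,4,0,1],[0,0,0,2,4,0,1],[0,0,0,2,3.7,0,1],[0,0,0,0,0,0,1],[0,0,0,0,0,4,1],[0,0,0,0,0,4,1],[0,0,0,0,0,2.5,1],[0,0,0,0,0,1,1],[0,0,0,0,0,0,1]]'; python3 lev.py; python3 -m inch '[[0,0,0,0,-1.5,0,1],[0,0,0,0,-1,0,1],[0,0,0,0,0,0,1]]';python3 lev.py;  python3 -m inch '[[0,0,0,0,-0.5,0,1],[0,0,0,0,-0.5,0,1]]';python3 lev.py;ls pics
```

```text
t: 14.25
eef_pos: [580.6, 328.5, 81.1]
tcp_rot: [-3.141, 0.0, 1.571]
ft_force: [0.1, 0.2, -0.3]
opening: 0.006
grip_force: 0.0
scene 119 [525. 264.  98.] [557. 320. 109.]
dir deg from hinge 101.30690623099913 line [ 1.59000e-01 -9.87000e-01  5.43580e+02  2.92382e+02]
side 113 [517. 263.  98.] [557. 351. 109.]
dir deg from hinge 105.71873171288073 line [ 2.35000e-01 -9.72000e-01  5.32883e+02  3.05836e+02]
open = 185.5 deg
t: 14.78
eef_pos: [554.9, 328.7, 81.4]
tcp_rot: [3.141, -0.0, 1.572]
ft_force: [-0.0, 0.7, 0.3]
opening: 0.005
grip_force: 0.0
scene 119 [523. 264.  98.] [557. 324. 108.]
dir deg from hinge 102.44012374550658 line [ 3.87000e-01 -9.22000e-01  5.41125e+02  2.94470e+02]
side 104 [517. 267.  98.] [556. 349. 109.]
dir deg from hinge 105.90751704095129 line [ 2.35000e-01 -9.72000e-01  5.32775e+02  3.06249e+02]
open = 185.5 deg
t: 15.18
eef_pos: [545.5, 328.4, 80.8]
tcp_rot: [-3.141, 0.0, 1.571]
ft_force: [-0.8, -0.4, 0.1]
opening: 0.004
grip_force: 0.0
scene 111 [525. 264.  98.] [559. 321. 108.]
dir deg from hinge 101.77671247778072 line [ 3.12000e-01 -9.50000e-01  5.42935e+02  2.90126e+02]
side 88 [517. 266.  98.] [554. 351. 109.]
dir deg from hinge 106.53184378132295 line [ 3.50000e-01 -9.37000e-01  5.32935e+02  3.01963e+02]
open = 185.5 deg
c1.png
c2.png
c3.png
l1440.png
l1492.png
l1532.png
lv.png
scene.png
side.png
```

Run:
```python
from h import *
a=env.read_camera("side"); b=env.read_camera("wrist")
i=cv2.resize(a["img"][90:210,220:380],(800,600),interpolation=cv2.INTER_CUBIC)[...,::-1]
j=b["img"][...,::-1]
k=np.hstack([cv2.resize(i,(400,300)),cv2.resize(j,(400,300))])
cv2.imwrite("pics/s1.png",k)
```

```text
(no output)
```

View pics/s1.png

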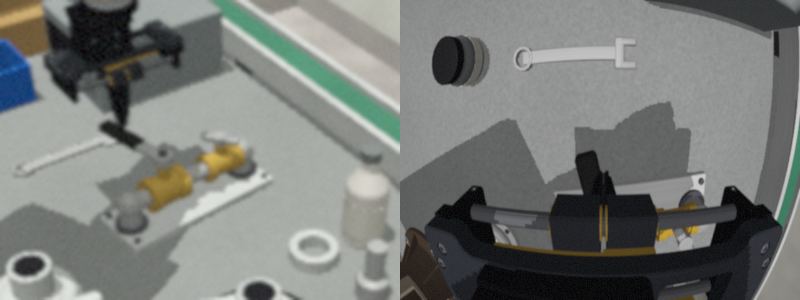

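Left half: the thin shut fingers stand at (122,120), beside the grip's outer end at (115,130). The wrist view on the right agrees: the fingers at (605,180) are just on the far side of the grip at (590,170). I keep pushing in steps.

```bash
for i in 1 2 3; do python3 -m inch '[[0,0,0,0,-0.5,0,1],[0,0,0,0,-0.5,0,1]]' | egrep 'eef|ft_f'; done; python3 lev.py
```

```text
eef_pos: [535.4, 328.5, 80.9]
ft_force: [0.1, -0.8, 0.3]
eef_pos: [525.4, 328.5, 81.0]
ft_force: [-0.0, -0.2, 0.3]
eef_pos: [515.5, 328.5, 81.0]
ft_force: [0.3, -0.4, 0.9]
scene 121 [528. 264.  98.] [557. 335. 109.]
dir deg from hinge 101.26497604349535 line [ 5.70000e-02 -9.98000e-01  5.43083e+02  2.93827e+02]
side 81 [525. 264.  98.] [556. 344. 109.]
dir deg from hinge 104.69908310205197 line [ 1.06000e-01 -9.94000e-01  5.37844e+02  2.98468e+02]
open = 185.5 deg
```

Run:
```python
from h import *
a=env.read_camera("side"); b=env.read_camera("wrist"); s=env.read_camera("scene")
f=lambda im,x0,y0,x1,y1:cv2.resize(im[y0:y1,x0:x1],(400,300),interpolation=cv2.INTER_CUBIC)[...,::-1]
k=np.vstack([np.hstack([f(a["img"],230,100,310,160),f(b["img"],60,80,380,320)]),np.hstack([f(s["img"],360,160,440,220),f(b["img"],0,0,640,400)])])
cv2.imwrite("pics/s2.png",k)
for c in(a,s):
    for t in("supply_end","supply_axis"):
        for r in env.find_in(c,t)[:2]: print(t,round(r["score"],2),w(c,r["centre"]).round())
```

```text
supply_end 0.63 [545. 275. 104.]
supply_axis 0.57 [541. 274. 106.]
supply_end 0.8 [549. 270. 109.]
supply_axis 0.74 [ 396. -448.   25.]
supply_axis 0.64 [547. 275. 106.]
```

View pics/s2.png

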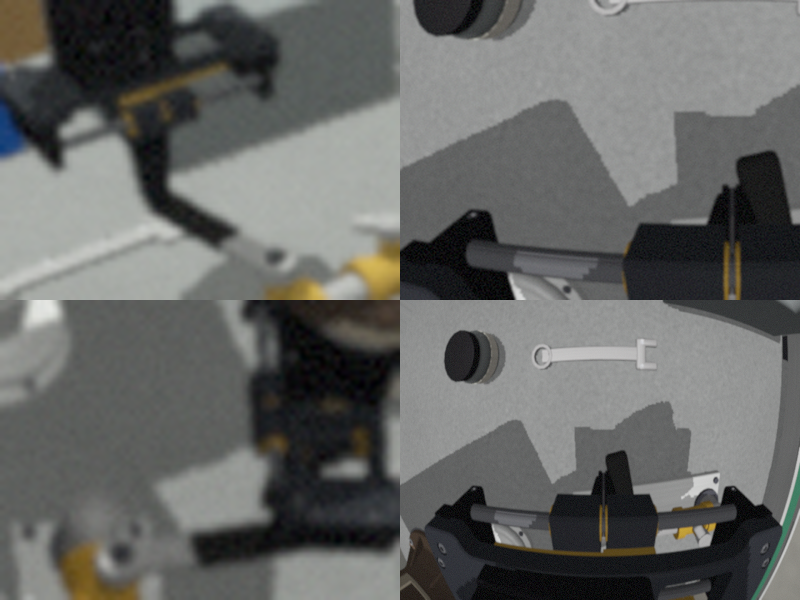

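The wrist view (lower right) shows the shut fingers at (603,470), now left of the unmoved grip end at (620,460), yet no force was felt. I'll check the real fingertip and lever heights in the point clouds.

```bash
rm -f pics/l1*
python3 - <<'E'
from m import *
np.set_printoptions(suppress=True)
print(env.state()["eef_pos"],env.state()["opening"])
for n in("scene","side"):
    c=env.read_camera(n); P=cloud(c)[c["depth"]>0]
    Q=P[(P[:,0]>470)&(P[:,0]<575)&(P[:,1]>285)&(P[:,1]<375)&(P[:,2]>40)&(P[:,2]<165)]
    print(n)
    for z in range(40,165,8):
        q=Q[(Q[:,2]>=z)&(Q[:,2]<z+8)]
        if len(q): print(z,len(q),"x",q[:,0].min().round(),np.median(q[:,0]).round(),q[:,0].max().round(),"y",q[:,1].min().round(),np.median(q[:,1]).round(),q[:,1].max().round())
E
```

```text
[515.91563996 328.48184732  80.88713115] 0.005241019424228271
scene
88 9 x 536.0 544.0 553.0 y 288.0 321.0 350.0
96 49 x 529.0 544.0 553.0 y 286.0 305.0 341.0
104 41 x 513.0 539.0 552.0 y 286.0 302.0 320.0
112 5 x 511.0 520.0 522.0 y 316.0 318.0 321.0
120 2 x 514.0 518.0 522.0 y 316.0 317.0 317.0
128 3 x 511.0 513.0 520.0 y 316.0 316.0 316.0
152 3 x 525.0 526.0 527.0 y 319.0 337.0 339.0
160 2 x 526.0 526.0 527.0 y 319.0 326.0 333.0
side
88 4 x 523.0 529.0 533.0 y 290.0 303.0 338.0
96 22 x 520.0 527.0 552.0 y 291.0 307.0 339.0
104 52 x 510.0 535.0 548.0 y 286.0 314.0 344.0
112 9 x 510.0 514.0 520.0 y 316.0 319.0 340.0
120 7 x 506.0 508.0 519.0 y 313.0 321.0 338.0
128 15 x 506.0 512.0 522.0 y 316.0 319.0 333.0
136 14 x 504.0 509.0 523.0 y 315.0 319.0 341.0
144 13 x 503.0 511.0 523.0 y 315.0 319.0 339.0
152 18 x 503.0 510.0 524.0 y 313.0 319.0 340.0
160 10 x 503.0 510.0 525.0 y 315.0 318.0 337.0
```

```bash
python3 -m inch '[[0,0,0,0,0,-3,1],[0,0,0,0,0,-3,1],[0,0,0,0,0,-2,1],[0,0,0,0.3,3,0,1],[0,0,0,0.4,3,0,1],[0,0,0,0,0,0,1],[0,0,0,0,0,4,1],[0,0,0,0,0,3,1],[0,0,0,0,0,2,1],[0,0,0,0,0,1,1],[0,0,0,0,0,0,1]]'
python3 - <<'E'
from m import *
t=env.state()["eef_pos"]
for n in("scene","side"):
    c=env.read_camera(n); P=cloud(c)[c["depth"]>0]
    Q=near(P,t,25,25,165); print(n,np.histogram(Q[:,2],bins=range(30,170,10))[0], (Q[Q[:,2]<Q[:,2].min()+15]).mean(0).round() if len(Q) else '')
E
for i in 1 2 3; do python3 -m inch '[[0,0,0,0,-0.6,0,1],[0,0,0,0,-0.6,0,1]]' | egrep 'eef|ft_f'; done
```

```text
t: 18.15
eef_pos: [575.3, 335.5, 60.8]
tcp_rot: [-3.141, 0.0, 1.571]
ft_force: [-0.7, 0.1, -0.6]
opening: 0.008
grip_force: 0.0
scene [0 0 0 0 0 2 5 6 1 2 5 1 0] [576. 325.  93.]
side [ 0  0  0  0  0  2 10 11 16 18 19 23  9] [573. 331.  94.]
eef_pos: [563.4, 335.6, 61.5]
ft_force: [0.3, 0.3, -0.5]
eef_pos: [551.5, 335.6, 61.1]
ft_force: [2.4, -0.1, 0.3]
eef_pos: [539.9, 335.5, 61.1]
ft_force: [3.5, -0.8, 0.2]
```

The real tips are about 25 mm higher than the reported TCP, so the earlier pass went over the lever. It is in contact now at 3.5 N, so I swing it.

```bash
python3 -m inch '[[0,0,0,-0.15,-0.95,0,1],[0,0,0,-0.25,-0.95,0,1],[0,0,0,-0.4,-0.95,0,1],[0,0,0,-0.5,-0.95,0,1],[0,0,0,-0.6,-0.9,0,1],[0,0,0,-0.65,-0.8,0,1],[0,0,0,-0.75,-0.75,0,1],[0,0,0,-0.8,-0.65,0,1],[0,0,0,-0.9,-0.6,0,1],[0,0,0,-0.9,-0.5,0,1],[0,0,0,-0.75,-0.3,0,1],[0,0,0,-0.75,-0.25,0,1],[0,0,0,0,0,0,1]]'; python3 -m inch '[[0,0,0,-0.5,-0.1,0,1],[0,0,0,-0.5,-0.15,0,1],[0,0,0,0,0,0,1]]' | egrep 'eef|ft_f'; python3 -m inch '[[0,0,0,-0.4,-0.1,0,1],[0,0,0,-0.3,0,0,1],[0,0,0,0,0,0,1]]'| egrep 'eef|ft_f'
python3 lev.py; rm pics/l1* pics/l2*
```

```text
t: 20.62
eef_pos: [453.8, 260.8, 60.8]
tcp_rot: [-3.14, 0.001, 1.57]
ft_force: [0.2, 0.1, -0.5]
opening: 0.003
grip_force: 0.0
eef_pos: [451.6, 251.1, 60.9]
ft_force: [-0.8, 0.8, 0.7]
eef_pos: [451.0, 245.9, 61.1]
ft_force: [-0.3, 15.8, -1.6]
scene 125 [437. 210.  98.] [521. 239. 109.]
dir deg from hinge 187.30718561684554 line [9.88000e-01 1.54000e-01 4.79156e+02 2.21178e+02]
side 131 [433. 210.  98.] [520. 238. 109.]
dir deg from hinge 187.60114385986705 line [9.96000e-01 8.80000e-02 4.74069e+02 2.19853e+02]
open = 185.5 degrm: cannot remove 'pics/l1*': No such file or directory
```

```bash
python3 -m inch '[[0,0,0,-0.15,0,0,1],[0,0,0,0,0,0,1]]'| egrep 'eef|ft_f'; python3 -m inch '[[0,0,0,1,0,0,1],[0,0,0,2,0,0,1],[0,0,0,2,0,-1,1],[0,0,0,0,0,-4,1],[0,0,0,0,0,-4,1],[0,0,0,0,0,-4,1],[0,0,0,3,-3,0,1],[0,0,0,3,-3,0,1],[0,0,0,0,0,0,1],[0,0,0,0,0,0,1]]'; python3 lev.py
python3 - <<'E'
from m import *
c=env.read_camera("scene"); save(c,"end.png",(150,130,470,330),2.5)
for n in("scene","side"):
    c=env.read_camera(n); P=cloud(c)[c["depth"]>0]
    Q=near(P,(527,-36),40,66,90); print(n,"neck",cv2.minEnclosingCircle(Q[:,:2].astype(np.float32)))
E
```

```text
eef_pos: [451.0, 245.6, 61.1]
ft_force: [-1.8, 26.0, -2.9]
t: 23.02
eef_pos: [390.9, 353.2, 190.9]
tcp_rot: [3.141, 0.0, 1.572]
ft_force: [-0.0, -0.6, -0.3]
opening: 0.004
grip_force: 0.0
scene 164 [438. 211.  98.] [519. 239. 108.]
dir deg from hinge 185.54457843286195 line [9.92000e-01 1.29000e-01 4.79986e+02 2.24491e+02]
side 134 [433. 211.  98.] [522. 242. 109.]
dir deg from hinge 186.57871933850154 line [9.97000e-01 8.10000e-02 4.72884e+02 2.21999e+02]
open = 185.5 deg
scene neck ((527.9097290039062, -37.23839569091797), 27.44170570373535)
side neck ((524.4573364257812, -36.67868423461914), 28.821062088012695)
```

View pics/end.png

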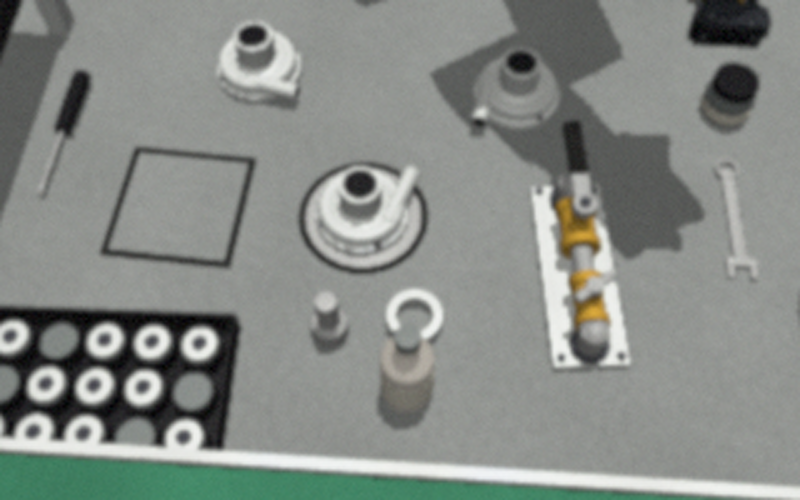

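The final view shows the housing foot inside the ring at (363,217). The lever lies in line with the pipe at (578,165), against the open stop. The tee handle and the bystanders look undisturbed, and the gripper is clear.

```bash
python3 -c "
from cell import env
print(env.job_done())"
```

```text
the job is handed in; nothing more can be done
None
```

The job is handed in: the housing's foot is inside the black ring (about 3 mm off centre), and the long lever is against its open stop, after two first passes that went over the lever without moving it; the tee valve and the other things look undisturbed.

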